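# Clamp a brake pad under a bench hold-down clamp

## Task

Clamp the brake pad down on its wooden block, ready for filing. Push the clamp's sliding arm gently down the bar by the wings of its collar until the foot meets the brake pad and the arm tips up and binds; then screw the handle clockwise about half a turn, until it is firmly tight (about 50 N on the brake pad) but the lining is not crushed, and let go. Leave the brake pad where it lies and the oil filter and the bearing alone.

Things in the scene. Friction and masses are not known exactly. Their poses are not given: they have to be found in the camera images.
- clamp: F-type hold-down clamp fixed to the bench: an upright flat steel bar 10 x 24 mm, its top 171 mm above the bench, in a grey foot. On it slides a dark steel collar with a level arm; a screw with a wooden handle stands upright at the arm's outer end. Origin on the bar's centre line at bench height; x along the arm towards the handle, y along the collar's wings, z up.
- wing_left (a point): Middle of the flat upper face of one wing of the collar (plate 24 mm in x, 34 mm in y, 8 mm thick), 40 mm in the clamp's +y from the bar's centre line. Pressed down here (x level with the bar) the collar slides, with 5 to 9 N; pressed farther out along the arm or on the handle it jams. It stays at any height by itself. The bar stands up to 46 mm above the wing.
- wing_right (a point): The same on the other wing, 40 mm in -y from the bar's centre line (80 mm from wing_left).
- handle_grip (a point): On the handle's axis, where to grip it: upright round wooden grip 29 to 31 mm across, 56 mm long; point 24 mm below its top, 32 mm above its lower end, 49 mm above the top of the arm's end (30 mm across) at the start; 100 mm from the bar's centre line. Clockwise turning (seen from above) feeds screw, handle and foot down 1.6 mm per radian. Turns with the handle.
- foot_face (a point): Centre of the flat lower face of the screw's foot (steel, 20 mm across), 113 mm below handle_grip; it presses on the brake pad. It turns with the handle.
- jaw (a joint): Position of the collar on the bar (m): 0 at the top, grows as it is pushed down; the foot sinks by as much.
- jaw_tilt (a joint): Tilt of the arm on the bar (rad) within the collar's play: about -0.04 (outer end hangs down) while free; about +0.045 (outer end up, collar bound on the bar) once the collar has been pushed down with the foot resting on the work. As the screw is tightened it rises further, about 0.0008 rad per N on the brake pad (about 0.075 to 0.08 at 50 N).
- handle (a joint): Turn of the handle (rad), 0 at the start (fully backed off), grows clockwise seen from above; stop at 8. With the collar bound and the foot on the work each radian adds about 12 N on the brake pad; half a turn gives about 50 N. It holds where it is left.
- foot: The screw's foot, a flat steel disc 20 mm across at the screw's lower end; origin on the axis, 8 mm above its lower face. It turns with the handle.
- collar: The collar with its two wings, 26 x 39 x 34 mm without them; origin at the bar's centre, 17 mm below the wings' upper faces. Keep the push on it below 35 N; once bound it hardly gives.
- brake_pad: The brake pad: steel back plate 48 x 108 x 5 mm below, dark lining (about 38 x 92 mm) on it, 12 mm thick in all, 0.27 kg, loose; lies flat on the block under the foot; origin at the centre of its underside, y along its length.
- brake_pad_centre (a point): Centre of the brake pad, 6 mm below its upper face.
- block_top (a point): Centre of the upper face of the wooden block under the brake pad, 100 x 160 mm (y along its length), fixed, 54 to 60 mm above the bench. The brake pad's upper face is 12 mm above it.
- oil_filter_centre (a point): Bystander: oil filter, upright cylinder 70 mm across, 89 mm tall; its centre.
- bearing_centre (a point): Bystander: ball bearing lying flat, 52 mm across, 14 mm thick; its centre.

How it is judged:
By the outcome, as a careful person would: the job done as asked, in the order asked, and still so for the second after the job is handed in, with the robot touching nothing.
It also fails if it takes over 61 s, if anything falls off the work surface, if the arm or the gripper's body presses on something with over 40 N, if the wrist force passes 120 N, or if a joint passes its speed limit or range.

## Robot

A 6-joint arm with a two-finger parallel gripper is mounted at the origin on the work surface; the furniture and walls round the work are solid. World frame = base frame: x ahead of the robot, y to its left, z up, the work surface at z = 0. Lengths are in m, angles in rad, forces in N, time in s.
With the tool pointing down it reaches from about 0.375 to 0.975 m from the base axis. Payload 3.8 kg.
Tool frame: the origin (TCP) lies between the finger pads; the fingertips stand 17 mm ahead of it and the grasp point (between the pads) lies 2 mm behind it; z points along the fingers, y is the line along which they close (so a half turn about z gives the same grasp; the last joint's range is limited). The gripper opens to 85 mm and grips with 20 to 120 N. Pads are 22 mm wide; open, the fingers measure 114 mm over their backs; the gripper's body (76 mm by 85 mm) begins 54 mm behind the grasp point. The pads swing forward as they close: fully open they stand 13 mm farther back than shut.
Start: joints at [-1.29, 0.264, 1.604, -0, 1.274, -0.037], TCP at [0.211, -0.641, 0.248] pointing down, gripper open.
Joint ranges: [-2.63, 2.63], [-0.94, 2.18], [0.31, 2.57], [-1.31, 4.45], [0, 2.66], [-2.55, 2.55]. Speed limits (rad/s): [2.57, 2.57, 3.14, 3.14, 3.14, 3.14].

## Interface

Orientations are given as a rotation vector (axis times angle).
In Python, from workcell import bot gives the robot as it stands.
- The arm moves only by the tool play_rows, never from a script. Its argument "steps" is one flat list of numbers, 4 for each row, row after row: the shift along the tool's x, y, z in m, then the turn about the tool's z in rad. A call has 1 to 10 rows; each row is the pose to reach, as a shift and turn from the pose commanded when the call began, along the tool's axes at that moment; what a row does not reach only later rows make up. A row lasts 1/8 s, in which the tool goes at most 62.5 mm and 10.7 degrees, less where a joint would pass 70% of its speed; a pose out of reach is approached as far as the arm can. A call with a gripper value outside its range is refused whole. "jaw" is the closure in counts, from 0 (fully open) to 255 (shut), set as the call begins (left out, the last holds). The fingers move at their own pace and stop on an object; "grip_force" is the grip in N (left out, the last holds). Time passes only in rows, so rows that repeat a pose let the fingers close. It gives the time, the measured TCP pose, the force, the opening and the grip force at its end, in the units of the state.
- bot.read_state(): the state, without advancing time (a new reading comes with each control period).
- bot.read_camera(name): name is "side" or "top"; returns a dict with "pixels" (384x512x3 uint8, blue, green, red), "mtx" (3x3 intrinsics, pixels), "dist" ([k1, k2, p1, p2, k3] as OpenCV has them; the pictures are not rectified), "R" (3x3) and "t" (3): a world point X has camera coordinates R X + t. Camera axes: x right, y down, z forward; pixel columns grow to the right and rows downward; lengths in m; the calibration is good to about 2 mm. A picture is of the moment at which its call begins. There is no depth.
- bot.finish_job(): hands the job in; it is judged then, once.
The state is a dict: "time": time; "q": joint angles; "joint_vel": joint speeds; "joint_torque": joint torques, N m; "tool_pos": TCP position; "tcp_rot": TCP orientation; "wrist_force": force on the tool from outside, world axes, zero at the start; "torque": the same for the moment, N m; "width": opening from 0.0 (shut) to 1.0 (fully open); "grip_force": force on a finger pad.
Only numpy, scipy, OpenCV 4.12 (cv2) and the standard library are available. Lean on these libraries where they do the work, as an engineer would, in place of code of your own. Each camera call takes 0.05 s, during which the arm holds its last target. There are 200 camera calls.

## Working session

There is one attempt and no reset: what is moved stays moved. The work goes in short steps, Python scripts to look and compute and a tool call to move; the robot and the scene stay as the last step left them, time stands still between calls to the robot, and variables do not carry over. Pictures are saved under pics/ and viewed, at most 10 in all, crops included, and the job is handed in when it is done.

Besides the shell and the picture viewer there is one more tool, called as a command line: name --argument value ..., lists and objects as JSON in quotes. play_rows: Moves the arm, as the interface text tells. Its arguments: {"type":"object","properties":{"steps":{"type":"array"},"jaw":{"type":"number"},"grip_force":{"type":"number"}},"required":["steps"]}

```bash
ls; mkdir -p pics; python3 - <<'E'
from workcell import bot
import cv2
print(bot.read_state())
for n in("side","top"):
    c=bot.read_camera(n); cv2.imwrite(f"pics/{n}0.png",c["pixels"]); print(n,c["mtx"],c["dist"],c["R"],c["t"])
E
```

```text
pics
{'time': 0.0, 'q': array([-1.28992082e+00,  2.64758309e-01,  1.60542437e+00,  6.47447684e-06,
        1.27371917e+00, -3.68400168e-02]), 'joint_vel': array([-0.00018067,  0.00030452,  0.00053092,  0.00155494,  0.00087574,
       -0.00035686]), 'joint_torque': array([-3.23422501e-03, -5.15121174e+01, -3.67320585e+01, -4.70487739e-04,
        1.28955589e-02,  6.94698571e-06]), 'tool_pos': array([ 0.21070586, -0.64050815,  0.24693134]), 'tcp_rot': array([-3.09977220e+00, -4.96604316e-01,  4.31529143e-04]), 'wrist_force': array([0.27615639, 0.12362619, 0.0294081 ]), 'torque': array([-0.02844826,  0.03465139, -0.0009643 ]), 'grip_force': 0.0, 'width': 1.0014104775215287}
side [[377.49970397   0.         256.74152149]
 [  0.         377.49970397 190.90054037]
 [  0.           0.           1.        ]] [-0.02700907  0.          0.          0.          0.        ] [[ 0.96829578 -0.24949085 -0.01255405]
 [-0.12817978 -0.45308561 -0.8822037 ]
 [ 0.21441369  0.8558433  -0.47070056]] [-0.56342136  0.16675192  0.87056944]
top [[492.9472895    0.         257.83311793]
 [  0.         492.9472895  190.85715202]
 [  0.           0.           1.        ]] [-0.19162889  0.          0.          0.          0.        ] [[-0.02591673 -0.99937212 -0.02415967]
 [-0.9872495   0.02938438 -0.1564448 ]
 [ 0.15705649  0.01979709 -0.98739118]] [-0.06254816  0.58278225  0.99065054]
```

View pics/side0.png

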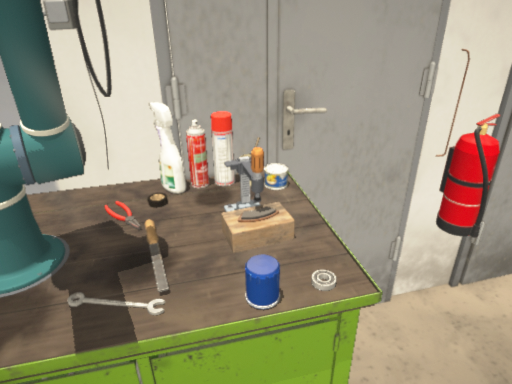

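View pics/top0.png

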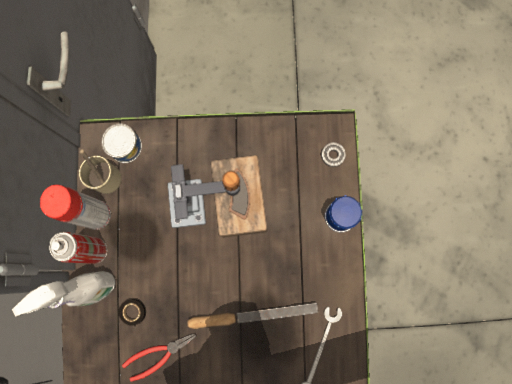

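The side view shows the clamp at about (250,170), with its orange handle at (257,160), over the block at (258,228). The filter is at (262,280) and the bearing at (323,280). In the top view the bar is near (180,190), the handle at (231,180), and the wings run roughly along image vertical. I'll enlarge the clamp next.

```bash
python3 - <<'E'
import cv2,numpy as np
a=cv2.imread("pics/top0.png")[140:250,155:275]; b=cv2.imread("pics/side0.png")[130:260,205:305]
A=cv2.resize(a,None,fx=4,fy=4,interpolation=cv2.INTER_CUBIC); B=cv2.resize(b,None,fx=3.2,fy=3.2,interpolation=cv2.INTER_CUBIC)
h=max(len(A),len(B)); o=np.zeros((h,A.shape[1]+B.shape[1],3),np.uint8); o[:len(A),:A.shape[1]]=A; o[:len(B),A.shape[1]:]=B
cv2.imwrite("pics/crop0.png",o); print(o.shape)
E
```

```text
(440, 800, 3)
```

View pics/crop0.png

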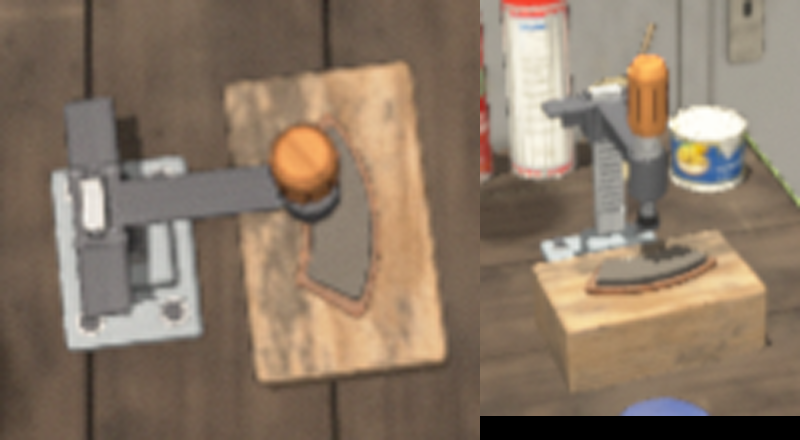

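```bash
cat > h.py <<'E'
from workcell import bot
import cv2,numpy as np
def ray(c,p):
    u=cv2.undistortPoints(np.array([[p]],float),c["mtx"],c["dist"]).ravel()
    return -c["R"].T@c["t"], c["R"].T@np.array([u[0],u[1],1])
def onz(c,p,z):
    o,d=ray(c,p); return o+d*(z-o[2])/d[2]
def tri(c1,p1,c2,p2):
    o1,d1=ray(c1,p1);o2,d2=ray(c2,p2)
    s=np.linalg.lstsq(np.c_[d1,-d2],o2-o1,rcond=None)[0]
    a=o1+s[0]*d1;b=o2+s[1]*d2
    return (a+b)/2,np.linalg.norm(a-b)
E
python3 - <<'E'
from h import *
np.set_printoptions(precision=4,suppress=True)
T=bot.read_camera("top");S=bot.read_camera("side")
ct=lambda x,y:(155+x/4-.4,140+y/4-.4); cs=lambda x,y:(205+(x-480)/3.2-.35,130+y/3.2-.35)
print("handle top",tri(T,ct(303,155),S,cs(648,62)))
print("wingR tip",tri(T,ct(109,312),S,cs(553,109)))
print("bar top tri",tri(T,ct(92,203),S,cs(606,90)),onz(T,ct(92,203),.171))
for n,p in dict(wLtip=(88,99),wRtip=(109,312)).items():
    for z in(.12,.14,.16): print(n,z,onz(T,ct(*p),z))
print("block corners",[onz(T,ct(*p),.057) for p in((225,85),(405,62),(445,358),(260,382))])
print("pad ends",[onz(T,ct(*p),.069) for p in((330,120),(358,312))])
for col in('orange',):
    for n,c,lo,hi in(("T",T,(220,165),(245,205)),("S",S,(245,140),(272,180))):
        hsv=cv2.cvtColor(c["pixels"],cv2.COLOR_BGR2HSV);m=cv2.inRange(hsv,(5,150,90),(20,255,255))
        mm=np.zeros_like(m);mm[lo[1]:hi[1],lo[0]:hi[0]]=m[lo[1]:hi[1],lo[0]:hi[0]]
        ys,xs=np.nonzero(mm);print(n,xs.min(),xs.max(),ys.min(),ys.max(),xs.mean(),ys.mean())
# filter top, bearing
print("bearing",onz(T,(333.5,154),.014),"filter",onz(T,(345,213),.089))
E
```

```text
handle top (array([ 0.5756, -0.0357,  0.231 ]), np.float64(0.002050768883024389))
wingR tip (array([0.5196, 0.0617, 0.1597]), np.float64(0.0065811459314329785))
bar top tri (array([0.5673, 0.0684, 0.168 ]), np.float64(0.0011680657518906617)) [0.5662 0.0679 0.171 ]
wLtip 0.12 [0.6269 0.0795 0.12  ]
wLtip 0.14 [0.6225 0.0757 0.14  ]
wLtip 0.16 [0.6181 0.072  0.16  ]
wRtip 0.12 [0.5206 0.0691 0.12  ]
wRtip 0.14 [0.5184 0.0656 0.14  ]
wRtip 0.16 [0.5163 0.062  0.16  ]
block corners [array([0.6459, 0.0183, 0.057 ]), array([ 0.6552, -0.0768,  0.057 ]), array([ 0.499 , -0.0934,  0.057 ]), array([0.4892, 0.002 , 0.057 ])]
pad ends [array([ 0.6228, -0.0375,  0.069 ]), array([ 0.5227, -0.0498,  0.069 ])]
T 223 238 172 189 230.48878923766816 180.33632286995515
S 252 262 148 171 257.0447154471545 159.58943089430895
bearing [ 0.6627 -0.2463  0.014 ] filter [ 0.5238 -0.2529  0.089 ]
```

```bash
cat >> h.py <<'E'
from scipy.spatial.transform import Rotation as Ro
np.set_printoptions(precision=4,suppress=True)
def go(p,ydir_deg=None):
    s=bot.read_state();R=Ro.from_rotvec(s["tcp_rot"]).as_matrix()
    d=R.T@(np.array(p)-s["tool_pos"])
    yaw=np.degrees(np.arctan2(R[1,1],R[0,1]))
    t=None if ydir_deg is None else -np.radians((ydir_deg-yaw+180)%360-180)
    print("t",s["time"],"q",s["q"],"pos",s["tool_pos"],"yaw_y",yaw,"zdir",R[:,2],"F",s["wrist_force"],"Tq",s["torque"]);print("shift",d,"turn",t)
E
python3 -c "
from h import *
go((.5665,.068,.30),5.3)"
```

```text
t 0.2 q [-1.2899  0.2645  1.6049 -0.      1.2737 -0.0369] pos [ 0.2108 -0.6408  0.2474] yaw_y -71.7927794506474 zdir [-0.0004  0.0014 -1.    ] F [0.1423 0.3439 0.3676] Tq [0.0517 0.0023 0.0356]
shift [ 0.5594 -0.5622 -0.0518] turn -1.3455228309276226
```

play_rows --steps '[0.02,-0.02,-0.025,-0.05,0.06,-0.06,-0.05,-0.15,0.1,-0.1,-0.052,-0.25,0.14,-0.14,-0.052,-0.35,0.18,-0.18,-0.052,-0.45,0.22,-0.22,-0.052,-0.55,0.26,-0.26,-0.052,-0.65,0.3,-0.3,-0.052,-0.75,0.34,-0.34,-0.052,-0.85,0.38,-0.38,-0.052,-0.95]' --jaw 0

```text
time: 1.45
tool_pos: [0.4536, -0.1597, 0.3004]
tcp_rot: [2.528, 1.864, 0.0]
wrist_force: [0.3, -0.6, -0.2]
width: 1.0
grip_force: 0.0
```

```bash
python3 -c "
from h import *
go((.5665,.068,.28),5.3)"
```

```text
t 1.45 q [-0.3904 -0.1402  1.9361 -0.      1.3452 -0.0905] pos [ 0.4536 -0.1597  0.3004] yaw_y -17.179677839590404 zdir [ 0.0005 -0.0002 -1.    ] F [ 0.3042 -0.6344 -0.1524] Tq [-0.0663 -0.0248  0.0026]
shift [0.2509 0.0406 0.0204] turn -0.3923443930884583
```

play_rows --steps '[0.04,0.006,0,-0.06,0.08,0.013,0,-0.12,0.12,0.02,0,-0.19,0.16,0.026,0,-0.25,0.2,0.033,0,-0.32,0.23,0.037,0,-0.36,0.25,0.04,0.01,-0.392,0.251,0.041,0.02,-0.392,0.251,0.041,0.02,-0.392]' --jaw 40

```text
time: 2.58
tool_pos: [0.5659, 0.065, 0.2782]
tcp_rot: [-2.12, -2.316, 0.005]
wrist_force: [0.5, -0.2, -0.6]
width: 0.844
grip_force: 0.0
```

```bash
python3 - <<'E'
from h import *
go((.5665,.068,.20),5.3); print(bot.read_state()["width"])
T=bot.read_camera("top")["pixels"];S=bot.read_camera("side")["pixels"]
o=np.hstack([cv2.resize(T[130:260,130:280],None,fx=2.6,fy=2.6,interpolation=3),cv2.resize(S[80:210,190:340],None,fx=2.6,fy=2.6,interpolation=3)])
cv2.imwrite("pics/c1.png",o);print(o.shape)
E
```

```text
t 2.575 q [ 0.071   0.05    1.7943 -0.0006  1.3012 -0.0171] pos [0.5659 0.065  0.2782] yaw_y 5.060727645724107 zdir [-0.0038 -0.0009 -1.    ] F [ 0.5195 -0.2399 -0.6478] Tq [-0.0313  0.034  -0.0026]
shift [0.003  0.0012 0.0782] turn -0.004176090391112739
0.8442336292916821
(338, 780, 3)
```

View pics/c1.png

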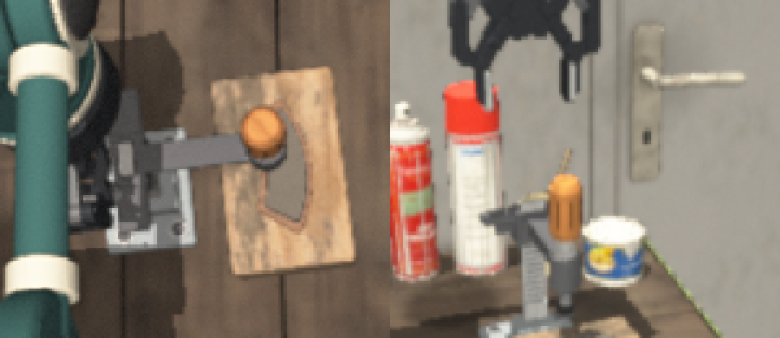

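play_rows --steps '[0.003,0.001,0.03,0,0.003,0.001,0.06,0,0.003,0.001,0.08,0,0.003,0.001,0.09,0,0.003,0.001,0.093,0,0.003,0.001,0.093,0]'

```text
time: 3.42
tool_pos: [0.5685, 0.0689, 0.1881]
tcp_rot: [2.12, 2.317, 0.001]
wrist_force: [-1.3, 0.0, 0.1]
width: 0.847
grip_force: 0.0
```

play_rows --steps '[0,0,0.002,0,0,0,0.004,0,0,0,0.006,0,0,0,0.008,0,0,0,0.008,0]'

```text
time: 4.05
tool_pos: [0.5677, 0.0689, 0.179]
tcp_rot: [-2.12, -2.318, 0.001]
wrist_force: [-0.2, 0.0, 0.2]
width: 0.844
grip_force: 0.0
```

play_rows --steps '[0,0,0.002,0,0,0,0.004,0,0,0,0.006,0,0,0,0.006,0]'

```text
time: 4.55
tool_pos: [0.5679, 0.0689, 0.1733]
tcp_rot: [2.12, 2.318, 0.0]
wrist_force: [0.0, 0.2, 0.6]
width: 0.843
grip_force: 0.0
```

play_rows --steps '[0,0,0.0015,0,0,0,0.003,0,0,0,0.0045,0,0,0,0.0045,0]'

```text
time: 5.05
tool_pos: [0.568, 0.069, 0.1701]
tcp_rot: [2.12, 2.318, 0.001]
wrist_force: [-2.6, -0.4, 6.4]
width: 0.845
grip_force: 3.2
```

play_rows --steps '[0,0,0.001,0,0,0,0.002,0,0,0,0.003,0,0,0,0.004,0,0,0,0.005,0,0,0,0.006,0]'

```text
time: 5.8
tool_pos: [0.568, 0.069, 0.1642]
tcp_rot: [2.12, 2.318, 0.001]
wrist_force: [-4.0, -0.4, 7.2]
width: 0.841
grip_force: 3.8
```

play_rows --steps '[0,0,0.001,0,0,0,0.002,0,0,0,0.003,0,0,0,0.004,0,0,0,0.005,0,0,0,0.006,0]'

```text
time: 6.55
tool_pos: [0.568, 0.0689, 0.1582]
tcp_rot: [2.12, 2.318, 0.001]
wrist_force: [-3.2, -1.5, 6.8]
width: 0.842
grip_force: 3.8
```

play_rows --steps '[0,0,0.001,0,0,0,0.002,0,0,0,0.003,0,0,0,0.004,0,0,0,0.005,0]'

```text
time: 7.18
tool_pos: [0.5681, 0.0689, 0.1532]
tcp_rot: [2.12, 2.318, 0.001]
wrist_force: [-3.0, -0.3, 6.8]
width: 0.844
grip_force: 3.8
```

```bash
python3 - <<'E'
from h import *
go((.5665,.068,.15))
S=bot.read_camera("side")["pixels"]
cv2.imwrite("pics/c2.png",cv2.resize(S[130:260,200:310],None,fx=4.6,fy=4.6,interpolation=3))
E
```

```text
t 7.175 q [ 0.0772  0.1493  1.9246  0.      1.0673 -0.0118] pos [0.5681 0.0689 0.1532] yaw_y 5.09847281228421 zdir [ 0.0005  0.0001 -1.    ] F [-2.9803 -0.2927  6.7921] Tq [0.0362 0.6226 0.0766]
shift [-0.0008 -0.0016  0.0032] turn None
```

View pics/c2.png

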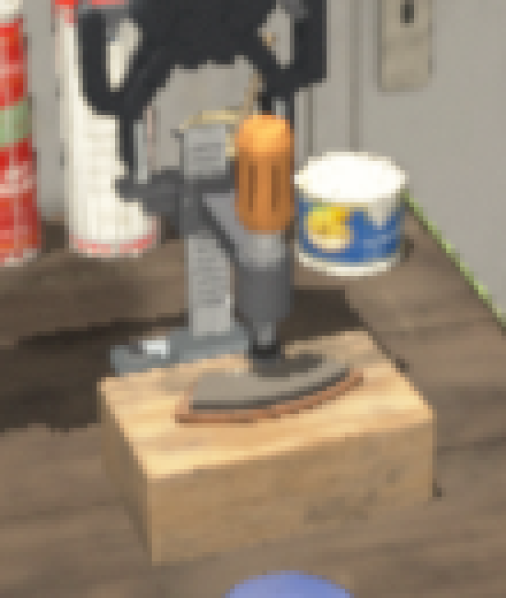

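The left finger is on the wing at (130,190), and the foot at (265,360) is a few mm above the pad face at (265,372). From here I'll use fine steps.

play_rows --steps '[0,0,0.0007,0,0,0,0.0014,0,0,0,0.002,0]'

```text
time: 7.6
tool_pos: [0.568, 0.0689, 0.1512]
tcp_rot: [2.12, 2.318, 0.001]
wrist_force: [-3.3, -0.7, 7.6]
width: 0.846
grip_force: 3.8
```

play_rows --steps '[0,0,0.0007,0,0,0,0.0014,0,0,0,0.002,0]'

```text
time: 7.98
tool_pos: [0.568, 0.069, 0.1492]
tcp_rot: [2.12, 2.318, 0.0]
wrist_force: [-2.6, -0.1, 7.9]
width: 0.847
grip_force: 3.8
```

play_rows --steps '[0,0,0.0005,0,0,0,0.001,0,0,0,0.0015,0]'

```text
time: 8.35
tool_pos: [0.5681, 0.069, 0.1477]
tcp_rot: [2.12, 2.318, 0.001]
wrist_force: [-2.4, -0.9, 7.0]
width: 0.843
grip_force: 3.8
```

play_rows --steps '[0,0,0.0005,0,0,0,0.001,0,0,0,0.0015,0]'

```text
time: 8.72
tool_pos: [0.568, 0.069, 0.1462]
tcp_rot: [2.12, 2.318, 0.0]
wrist_force: [-3.8, -1.1, 8.3]
width: 0.843
grip_force: 3.8
```

play_rows --steps '[0,0,0.0005,0,0,0,0.001,0,0,0,0.0015,0]'

```text
time: 9.1
tool_pos: [0.568, 0.0691, 0.1443]
tcp_rot: [2.12, 2.318, 0.001]
wrist_force: [-2.4, 0.8, 5.2]
width: 0.845
grip_force: 2.8
```

play_rows --steps '[0,0,0.0005,0,0,0,0.001,0,0,0,0.0015,0]'

```text
time: 9.48
tool_pos: [0.568, 0.0693, 0.1428]
tcp_rot: [-2.12, -2.318, -0.001]
wrist_force: [-3.0, 0.8, 5.8]
width: 0.842
grip_force: 2.9
```

play_rows --steps '[0,0,0.0005,0,0,0,0.001,0,0,0,0.0015,0]'

```text
time: 9.85
tool_pos: [0.568, 0.0696, 0.1413]
tcp_rot: [-2.12, -2.317, -0.002]
wrist_force: [-3.4, 2.5, 6.0]
width: 0.844
grip_force: 3.1
```

play_rows --steps '[0,0,0.0005,0,0,0,0.001,0,0,0,0.0015,0]'

```text
time: 10.22
tool_pos: [0.5679, 0.0698, 0.14]
tcp_rot: [-2.12, -2.317, -0.002]
wrist_force: [-3.1, 2.5, 7.2]
width: 0.85
grip_force: 3.5
```

play_rows --steps '[0,0,0.0004,0,0,0,0.0008,0,0,0,0.001,0]'

```text
time: 10.6
tool_pos: [0.5679, 0.0699, 0.139]
tcp_rot: [-2.12, -2.317, -0.002]
wrist_force: [-3.6, 2.3, 7.3]
width: 0.842
grip_force: 3.6
```

play_rows --steps '[0,0,0.0004,0,0,0,0.0008,0,0,0,0.001,0]'

```text
time: 10.98
tool_pos: [0.568, 0.07, 0.1381]
tcp_rot: [-2.12, -2.317, -0.003]
wrist_force: [-3.3, 2.9, 7.4]
width: 0.842
grip_force: 3.7
```

play_rows --steps '[0,0,0.0004,0,0,0,0.0008,0,0,0,0.001,0]'

```text
time: 11.35
tool_pos: [0.568, 0.0701, 0.1372]
tcp_rot: [-2.12, -2.317, -0.003]
wrist_force: [-2.8, 3.5, 7.6]
width: 0.842
grip_force: 4.0
```

```bash
python3 - <<'E'
from h import *
go((.5665,.068,.15))
S=bot.read_camera("side")["pixels"]
cv2.imwrite("pics/c3.png",cv2.resize(S[130:260,200:310],None,fx=4.6,fy=4.6,interpolation=3))
E
```

```text
t 11.35 q [ 0.0782  0.166   1.9378  0.0024  1.0373 -0.0117] pos [0.568  0.0701 0.1372] yaw_y 5.077196795954435 zdir [ 0.0003  0.0021 -1.    ] F [-2.849   3.5116  7.602 ] Tq [ 0.5178  0.6468 -0.0827]
shift [-0.002  -0.0017 -0.0128] turn None
```

View pics/c3.png

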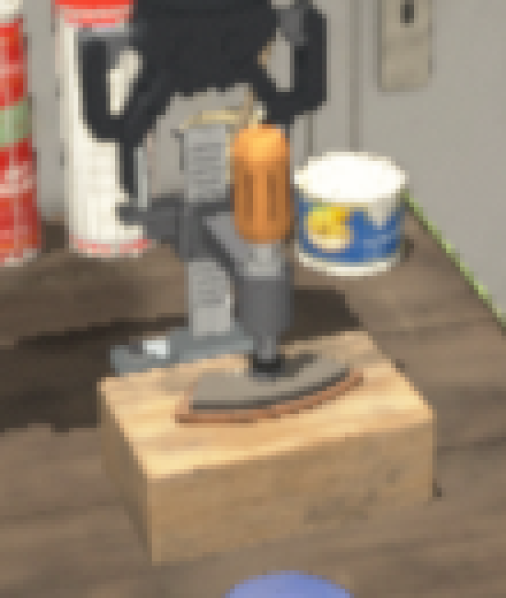

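The foot at (266,368) is now on the pad and the arm has started to tip. The force hasn't risen yet, so I'll keep pushing in fine steps.

play_rows --steps '[0,0,0.0004,0,0,0,0.0008,0,0,0,0.001,0]'

```text
time: 11.78
tool_pos: [0.568, 0.0702, 0.1367]
tcp_rot: [-2.12, -2.317, -0.003]
wrist_force: [-4.5, 3.7, 10.5]
width: 0.841
grip_force: 5.6
```

play_rows --steps '[0,0,0.0004,0,0,0,0.0008,0,0,0,0.001,0]'

```text
time: 12.15
tool_pos: [0.5681, 0.0702, 0.1364]
tcp_rot: [-2.12, -2.317, -0.003]
wrist_force: [-6.9, 3.6, 14.7]
width: 0.843
grip_force: 7.5
```

play_rows --steps '[0,0,0.0003,0,0,0,0.0006,0,0,0,0.0006,0]'

```text
time: 12.52
tool_pos: [0.5681, 0.0703, 0.1362]
tcp_rot: [-2.12, -2.317, -0.003]
wrist_force: [-5.9, 3.7, 16.5]
width: 0.844
grip_force: 8.2
```

play_rows --steps '[0,0,0.0004,0,0,0,0.0008,0,0,0,0.0008,0]'

```text
time: 12.9
tool_pos: [0.5681, 0.0703, 0.136]
tcp_rot: [-2.12, -2.317, -0.003]
wrist_force: [-9.3, 4.2, 18.5]
width: 0.845
grip_force: 9.6
```

play_rows --steps '[0,0,-0.003,0,0,0,-0.01,0,0,0,-0.03,0,0,0,-0.07,0,0,0,-0.11,0,0,0,-0.125,0,0,0,-0.125,0]'

```text
time: 13.78
tool_pos: [0.5687, 0.0689, 0.2588]
tcp_rot: [2.119, 2.316, 0.003]
wrist_force: [-0.5, -0.4, -1.2]
width: 0.844
grip_force: 0.0
```

```bash
python3 - <<'E'
from h import *
T=bot.read_camera("top");S=bot.read_camera("side")
r=[]
for n,c,lo,hi in(("T",T,(215,155),(250,205)),("S",S,(245,140),(272,190))):
    hsv=cv2.cvtColor(c["pixels"],cv2.COLOR_BGR2HSV);m=cv2.inRange(hsv,(5,150,90),(20,255,255))
    mm=np.zeros_like(m);mm[lo[1]:hi[1],lo[0]:hi[0]]=m[lo[1]:hi[1],lo[0]:hi[0]]
    ys,xs=np.nonzero(mm);print(n,xs.min(),xs.max(),ys.min(),ys.max(),xs.mean(),ys.mean())
go((.5756,-.0357,.26),5.3)
o=np.hstack([cv2.resize(T["pixels"][140:240,160:270],None,fx=3.6,fy=3.6,interpolation=3),cv2.resize(S["pixels"][140:240,200:310],None,fx=3.6,fy=3.6,interpolation=3)])
cv2.imwrite("pics/c4.png",o);print(o.shape)
E
```

```text
T 221 237 175 192 228.7311320754717 183.62264150943398
S 251 262 158 181 256.3614457831325 169.79518072289156
t 13.875 q [ 0.0772  0.0652  1.8196 -0.      1.2592 -0.0118] pos [0.567  0.0688 0.2558] yaw_y 5.094311153239165 zdir [-0.0024 -0.0002 -1.    ] F [-0.1408 -0.0115  0.136 ] Tq [-0.0166 -0.002   0.0002]
shift [-0.1049 -0.0008 -0.0042] turn -0.0035899476106066616
(360, 792, 3)
```

View pics/c4.png

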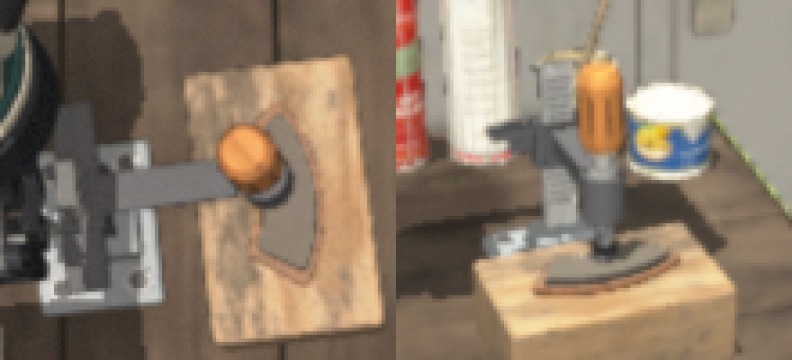

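Left: the handle top at (243,146) now leans towards the bar, so the collar is bound and has stayed put. Right: the foot is on the pad at (605,245) and the pad hasn't moved.

```bash
python3 - <<'E'
from h import *
T=bot.read_camera("top");S=bot.read_camera("side")
p,e=tri(T,(227.3,180.2),S,(256.6,160)); print(p,e)
print(onz(T,(227.3,180.2),.205))
# edges of handle in side view at mid-height -> axis ray; x at given y plane
for v in (163,170,176):
    o,d=ray(S,(256.5,v)); s=(-.034-o[1])/d[1]; print(v,o+s*d)
E
```

```text
[ 0.577  -0.0277  0.2007] 1.930022620919355e-05
[ 0.5762 -0.028   0.205 ]
163 [ 0.5751 -0.034   0.196 ]
170 [ 0.5748 -0.034   0.1782]
176 [ 0.5746 -0.034   0.1627]
```

play_rows --steps '[-0.02,0,0,-0.17,-0.05,0,0,-0.34,-0.08,0,0,-0.51,-0.098,0,0,-0.68,-0.098,0,0,-0.85,-0.098,0,0,-1.02,-0.098,0,0,-1.19,-0.098,0,0,-1.36,-0.098,0,0,-1.53,-0.098,0,0,-1.7]'

```text
time: 15.22
tool_pos: [0.5757, -0.0286, 0.2553]
tcp_rot: [0.351, -3.119, -0.001]
wrist_force: [-0.2, -0.1, -0.3]
width: 0.841
grip_force: 0.0
```

play_rows --steps '[0,0,0.01,-0.15,0,0,0.03,-0.3,0,0,0.05,-0.3,0,0,0.07,-0.3,0,0,0.079,-0.3,0,0,0.079,-0.3]'

```text
time: 15.98
tool_pos: [0.576, -0.0286, 0.1772]
tcp_rot: [0.803, -3.035, -0.001]
wrist_force: [0.4, 0.1, -0.6]
width: 0.843
grip_force: 0.0
```

```bash
python3 - <<'E'
from h import *
go((.576,-.029,.177))
T=bot.read_camera("top");S=bot.read_camera("side")
o=np.hstack([cv2.resize(T["pixels"][140:240,160:270],None,fx=3.6,fy=3.6,interpolation=3),cv2.resize(S["pixels"][140:240,200:310],None,fx=3.6,fy=3.6,interpolation=3)])
cv2.imwrite("pics/c5.png",o)
E
```

```text
t 15.975 q [-0.0929  0.136   1.892   0.0001  1.1157 -2.1811] pos [ 0.576  -0.0286  0.1772] yaw_y 119.64764219252766 zdir [-0.0021  0.0002 -1.    ] F [ 0.4272  0.0514 -0.5665] Tq [-0.0393  0.056  -0.0039]
shift [ 0.0002 -0.0003  0.0002] turn None
```

View pics/c5.png

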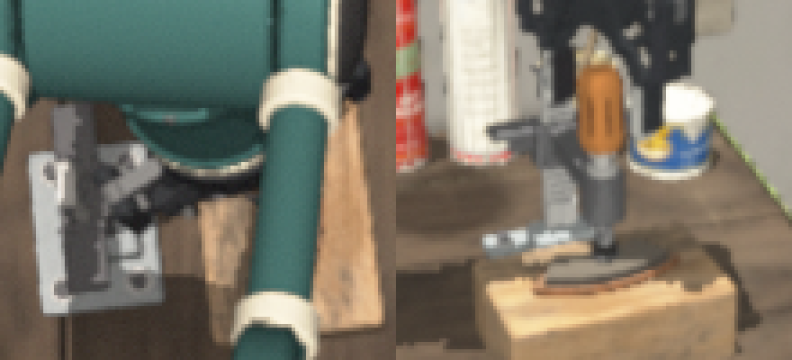

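The handle (602,100) sits between the fingers, which are at about (563,90) and (650,120). Closing the gripper.

play_rows --steps '[0,0,0,0,0,0,0,0,0,0,0,0,0,0,0,0,0,0,0,0,0,0,0,0]' --jaw 255 --grip_force 40

```text
time: 16.82
tool_pos: [0.5776, -0.0294, 0.1794]
tcp_rot: [-0.804, 3.035, -0.003]
wrist_force: [2.4, -5.4, 5.2]
width: 0.338
grip_force: 40.0
```

```bash
python3 -c "
from h import *
go((.576,-.029,.177))"
```

```text
t 16.825 q [-0.0933  0.1342  1.8896 -0.0013  1.1153 -2.1818] pos [ 0.5776 -0.0294  0.1794] yaw_y 119.69380800268289 zdir [ 0.0024 -0.0014 -1.    ] F [ 2.4184 -5.3886  5.1914] Tq [-1.1731 -0.3305 -0.0646]
shift [0.0011 0.0012 0.0024] turn None
```

play_rows --steps '[0,-0.001,0,0.1,0,-0.001,0,0.25,0,-0.001,0,0.4,0,-0.001,0,0.55,0,-0.001,0,0.7,0,-0.001,0,0.85,0,-0.001,0,1.0,0,-0.001,0,1.0]' --grip_force 60

```text
time: 17.82
tool_pos: [0.5771, -0.0316, 0.1793]
tcp_rot: [0.75, 3.05, -0.006]
wrist_force: [-0.3, -8.2, 6.9]
width: 0.33
grip_force: 60.2
```

```bash
python3 -c "
from h import *
go((.576,-.029,.177))"
```

```text
t 17.825 q [-0.0954  0.1351  1.8889 -0.0045  1.1173 -1.1821] pos [ 0.5771 -0.0316  0.1793] yaw_y 62.37956584770798 zdir [-0.0001 -0.0041 -1.    ] F [-0.2705 -8.225   6.9058] Tq [-2.225   0.3686 -0.079 ]
shift [0.0022 0.0018 0.0023] turn None
```

play_rows --steps '[0.0005,-0.001,-0.0005,0.1,0.001,-0.002,-0.001,0.25,0.001,-0.002,-0.001,0.4,0.001,-0.002,-0.001,0.55,0.001,-0.002,-0.001,0.7,0.001,-0.002,-0.001,0.85,0.001,-0.002,-0.001,1.0,0.001,-0.002,-0.001,1.0]'

```text
time: 18.82
tool_pos: [0.5753, -0.0314, 0.1792]
tcp_rot: [2.119, 2.319, -0.001]
wrist_force: [1.5, -4.2, 2.0]
width: 0.328
grip_force: 58.9
```

```bash
python3 -c "
from h import *
go((.576,-.029,.177))"
```

```text
t 18.825 q [-0.0973  0.1319  1.8927 -0.001   1.1169 -0.187 ] pos [ 0.5753 -0.0314  0.1792] yaw_y 5.166037951701978 zdir [ 0.     -0.0009 -1.    ] F [ 1.4635 -4.235   1.9858] Tq [-1.2216 -0.3215 -0.1698]
shift [0.0024 0.0009 0.0022] turn None
```

play_rows --steps '[0.001,0,0,0.1,0.001,0,0,0.25,0.001,0,0,0.4,0.001,0,0,0.55,0.001,0,0,0.7,0.001,0,0,0.85,0.001,0,0,1.0,0.001,0,0,1.0]'

```text
time: 19.82
tool_pos: [0.5756, -0.031, 0.1791]
tcp_rot: [2.968, 1.02, 0.0]
wrist_force: [0.4, -5.9, -0.3]
width: 0.328
grip_force: 60.2
```

```bash
python3 - <<'E'
from h import *
go((.576,-.029,.177))
S=bot.read_camera("side")
o=cv2.resize(S["pixels"][140:240,200:310],None,fx=5,fy=5,interpolation=3)
cv2.imwrite("pics/c6.png",o)
E
```

```text
t 19.825 q [-0.0957  0.1316  1.8931 -0.0028  1.1155  0.8143] pos [ 0.5756 -0.031   0.1791] yaw_y -52.06530696436762 zdir [ 0.0011 -0.0026 -1.    ] F [ 0.4344 -5.8849 -0.3426] Tq [-2.1676 -0.9643 -0.0485]
shift [ 0.0016 -0.0013  0.0021] turn None
```

View pics/c6.png

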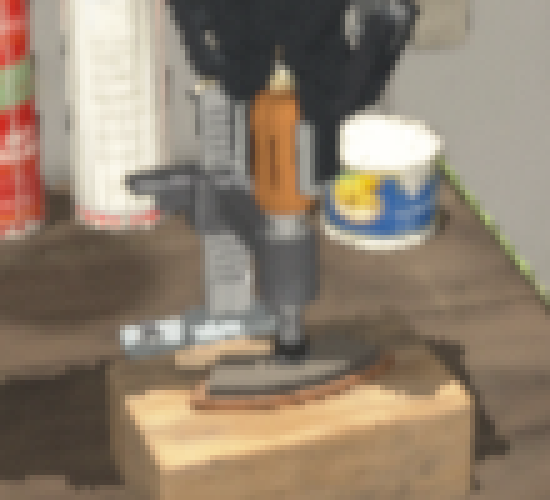

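The screw now stands visibly farther out below the arm at (290,325). The handle is turning and the pad hasn't shifted. I'll make the last bit of the half turn, let go and lift off.

play_rows --steps '[0,0,0,0.1,0,0,0,0.2,0,0,0,0.2,0,0,0,0.2]'

```text
time: 20.38
tool_pos: [0.5753, -0.0311, 0.1792]
tcp_rot: [3.055, 0.721, -0.0]
wrist_force: [-0.3, -5.6, 1.8]
width: 0.334
grip_force: 60.9
```

```bash
python3 -c "
from h import *
go((.576,-.029,.177))"
```

```text
t 20.375 q [-0.0956  0.1315  1.8931 -0.0031  1.1162  1.0131] pos [ 0.5753 -0.0311  0.1792] yaw_y -63.448965789859166 zdir [ 0.0005 -0.0028 -1.    ] F [-0.3179 -5.5933  1.8035] Tq [-2.3098 -0.7854 -0.0681]
shift [ 0.0016 -0.0016  0.0022] turn None
```

play_rows --steps '[0,0,0,0,0,0,0,0,0,0,0,0,0,0,0,0,0,0,0,0,0,0,0,0]' --jaw 40

```text
time: 21.12
tool_pos: [0.5752, -0.0298, 0.1794]
tcp_rot: [-3.059, -0.716, -0.0]
wrist_force: [-0.8, -0.3, 0.6]
width: 0.842
grip_force: 0.0
```

play_rows --steps '[0,0,-0.01,0,0,0,-0.03,0,0,0,-0.06,0,0,0,-0.1,0,0,0,-0.14,0,0,0,-0.16,0,0,0,-0.16,0]'

```text
time: 22.0
tool_pos: [0.5762, -0.03, 0.3421]
tcp_rot: [3.057, 0.716, 0.007]
wrist_force: [-0.4, -0.4, -0.3]
width: 0.841
grip_force: 0.0
```

```bash
python3 - <<'E'
from h import *
go((.5,-.3,.34))
E
```

```text
t 22.0 q [-0.0951  0.0313  1.6981 -0.      1.4075  1.0158] pos [ 0.5762 -0.03    0.3421] yaw_y -63.65248141275226 zdir [ 0.0047 -0.0005 -1.    ] F [-0.3938 -0.4157 -0.2537] Tq [ 0.0021  0.0196 -0.0095]
shift [-0.1881  0.2082  0.0018] turn None
```

play_rows --steps '[-0.02,0.04,0,0,-0.04,0.08,0,0,-0.06,0.12,0,0,-0.08,0.16,0,0,-0.09,0.18,0,0,-0.09,0.18,0,0]'

```text
time: 22.75
tool_pos: [0.5737, -0.232, 0.3374]
tcp_rot: [-3.058, -0.712, 0.004]
wrist_force: [0.4, 1.0, 0.5]
width: 0.84
grip_force: 0.0
```

```bash
python3 - <<'E'
from h import *
T=bot.read_camera("top");S=bot.read_camera("side")
for n,c,lo,hi in(("T",T,(215,155),(250,205)),("S",S,(245,140),(272,190))):
    hsv=cv2.cvtColor(c["pixels"],cv2.COLOR_BGR2HSV);m=cv2.inRange(hsv,(5,150,90),(20,255,255))
    mm=np.zeros_like(m);mm[lo[1]:hi[1],lo[0]:hi[0]]=m[lo[1]:hi[1],lo[0]:hi[0]]
    ys,xs=np.nonzero(mm);print(n,xs.min(),xs.max(),ys.min(),ys.max(),xs.mean(),ys.mean())
o=np.hstack([cv2.resize(T["pixels"][140:240,160:270],None,fx=3.6,fy=3.6,interpolation=3),cv2.resize(S["pixels"][140:240,200:310],None,fx=3.6,fy=3.6,interpolation=3)])
cv2.imwrite("pics/c7.png",o)
E
```

```text
T 220 236 175 192 228.67484662576686 184.29447852760737
S 251 262 159 181 256.275720164609 170.16460905349794
```

View pics/c7.png

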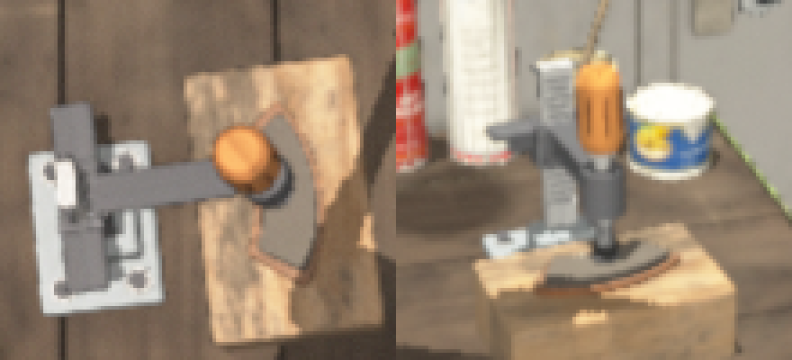

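The pad lies where it did, with its tips at (270,110) and (295,280). The foot is on it at (605,248), and the handle top at (240,147) leans about a pixel more towards the bar, which fits a tilt of about 0.08 rad. I'm handing the job in.

```bash
python3 -c "
from workcell import bot
print(bot.finish_job())"
```

```text
the job is handed in; nothing more can be done
None
```

I handed the job in with the brake pad clamped: the collar was pushed down the bar until it bound (18.5 N peak push), then the handle was turned 3.2 rad clockwise and released. That should give about 50 N on the pad by the stated rate, not measured. The pad showed no movement in the final pictures, and the oil filter and bearing were never approached.

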